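Seat the cap index plate on its drive

TASK

Fit the star-shaped index plate onto the index drive: lower it over the central shaft, and with light pressure turn it to and fro until its single small hole finds the drive pin, then let it down fully home so that it lies flat and flush on the seat, and let go. Be gentle: do not drop it on, never push on the drive with more than about 40 N, and leave the beaker and the yellow screw cap where they stand.

Things in the scene. Friction and masses are not known exactly. Their poses are not given: they have to be found in the camera images.
- boss_centre (a point): Grip point of the loose index plate, an aluminium star wheel (0.3 kg) lying flat, boss up: web 132 mm across, 8 mm thick, six rim pockets; square boss 44 x 44 mm, top 52 mm above the plate's underside, gripped across two opposite flats. The point is on the centre axis, 34 mm above the underside. z up; x, y square to the flats. A 22 mm round bore runs right through.
- pin_hole (a point): The plate's only pin hole, 11 mm wide, through the web, 36 mm from the plate's centre axis towards the plate's own -x; this point is its centre at the underside. Same axes as boss_centre. The two small dark discs on the web are screws, not holes.
- index_drive: The index drive, a grey box 140 x 140 mm, gear motor at its back, bolted to the desk. Origin: centre of its underside; z up, -x is its front. On it a round steel seat flange, 100 mm wide, and an upright shaft. The spindle is braked and does not turn, but stands at an unmeasured angle, so the drive pin must be found by sight or by feel.
- seat_centre (a point): Centre of the seat, on the shaft axis, in the plane of the flange top, 55 mm above the desk. Same axes as the drive. With the plate home, boss_centre is 34 mm straight above it.
- shaft_tip (a point): Top of the steel shaft: 20 mm wide, 45 mm tall above the seat, the last 4 mm tapered; 1 mm of play all round in the plate's bore.
- pin_mark (a point): Middle of the arc where the tip of the steel drive pin may stand, on the drive's -x side. The pin is 36 mm from the shaft axis, up to 0.5 rad round the axis to either side of here; 8 mm wide, tip tapered to 4 mm, 10 mm tall above the seat. It is sprung: yields from 2 N, takes 5 N for its 4 mm travel, then is solid. Under the hole it springs up and the push on the plate vanishes.
- beaker: Clear beaker, 70 mm wide, 90 mm tall, a bystander at the back left of the work. Origin: centre of its underside.
- jerry_cap: Yellow ribbed screw cap, 62 mm wide, 22 mm tall, a bystander on the robot's side. Origin: centre of its underside.
- boom_tip (a point): Free end of the filling machine's boom, a fixed bar with hardware that hangs over the desk from the machine at the left, 0.27 to 0.38 m above the desk, between here and about 0.35 m further to the left. An obstacle: keep the arm and gripper clear of it.

How it is judged:
At the end, for the whole second after the job is handed in: The index plate sits home on the drive: its boss point 34 mm above the seat (within -3 and +2.5 mm), within 3 mm of the shaft axis, tilted less than 2 degrees, let go. This is possible only with the pin in its hole (z of boss_centre in the frame of seat_centre between 0.031 and 0.0365 m and horizontal distance between boss_centre and seat_centre below 0.003 m and angle between boss_centre's own z axis and vertical below 0.035 rad); the robot touches nothing.
It fails at once if the plate pressed or dropped on the drive with more than 40 N (contact force between index_plate and index_drive above 40 N).
It fails at once if the gripper pressed on the drive with more than 40 N (contact force between the arm and index_drive above 40 N).
It fails at once if the gripper's fingers pressed on the drive with more than 40 N (contact force between the fingers and index_drive above 40 N).
It fails at once if the beaker displaced by more than 30 mm (distance of beaker from where it was at the start of the episode above 0.03 m).
It fails at once if the yellow screw cap displaced by more than 30 mm (distance of jerry_cap from where it was at the start of the episode above 0.03 m).
It also fails if it takes over 72 s, if anything falls off the work surface, if the arm or the gripper's body presses on something with over 40 N, if the wrist force passes 120 N, or if a joint passes its speed limit or range.

ROBOT

A 6-joint arm with a two-finger parallel gripper is mounted at the origin on a cart in front of the work surface, level with it; the furniture and walls round the work are solid. World frame = base frame: x ahead of the robot, y to its left, z up, the work surface at z = 0. Lengths are in m, angles in rad, forces in N, time in s.
With the tool pointing down it reaches from about 0.275 to 0.825 m from the base axis. Payload 4.9 kg.
Tool frame: the origin (TCP) lies midway between the tips of the shut fingers; the grasp point (between the pads) lies 19 mm behind it (bot.grip_depth is the distance from the TCP to the grasp point, in m); y points along the fingers, x is the direction in which the jaws open and shut, and the axes are right-handed (so a half turn about y gives the same grasp; the last joint's range is limited). The gripper opens to 85 mm and grips with 20 to 120 N. Pads are 22 mm wide; open, the fingers measure 114 mm over their backs; the gripper's body (76 mm by 85 mm) begins 54 mm behind the grasp point. The pads swing forward as they close: fully open they stand 13 mm farther back than shut.
Start: joints at [-1.477, 0.326, -0.193, 1.052, 0, 1.437], TCP at [0.124, -0.536, 0.231] pointing down, gripper open.
Joint ranges: [-2.65, 2.65], [-0.97, 1.79], [-1.3, 1.35], [-1.93, 2.1], [-1.47, 1.37], [-3.14, 3.14]. Speed limits (rad/s): [2.57, 2.57, 3.14, 3.14, 3.14, 3.14].

INTERFACE

Orientations are given as a unit quaternion [w, x, y, z].
In Python, from cell import bot gives the robot as it stands. Calls block until the motion is done:
- bot.move_pose(position, orientation): joint-space move of the TCP to a pose.
- bot.move_linear(position, speed=0.15, rotation=None, until_force=None): straight line of the TCP; rotation=None keeps the orientation; speed is the mean speed in m/s. With until_force (N) it stops when the force on the tool has changed by that much, and returns True; else False.
- bot.goto_joints(angles): joint-space move.
- bot.set_gripper(opening, grasp_force=None): opening from 0.0 (shut) to 1.0 (fully open); grasp_force is the grip in N (None keeps the last); returns when the fingers have stopped.
- bot.wait(seconds).
- bot.solve_ik(position, orientation): joint angles nearest the present ones, or None.
- bot.camera(name): name is "side" or "top"; returns the picture (384x512x3 uint8, red, green, blue); there is no depth.
- bot.calibration(name): a dict with "mtx" (3x3 intrinsics, pixels), "extrinsics" (4x4, takes a point from world to camera coordinates). Camera axes: x right, y down, z forward; pixel columns grow to the right and rows downward; lengths in m; the calibration is good to about 2 mm. A picture is of the moment at which its call begins. calibration takes no time and is no camera call.
A pose or a line that the arm cannot do raises bot.PlanningError and nothing moves.
- bot.close_job(): hands the job in, once; it reports no verdict.
Trained networks look in the newest picture that a camera, given by its name, has taken for a name from the list of things; names that differ only in an ending like _2 or _b are one class to them, and where a whole thing is asked for, a point or a joint stands for the part that bears it (a point fixed in the world has none). Each returns a list of dicts, best first, with "confidence" (0 to 1); they miss things now and then, are a little off and sometimes report something else, mostly with a low value. They report only what shows in the picture. A call takes as long as a camera call.
- bot.search_frame(camera, thing): "bbox" ([left, top, width, height] in pixels, round what is visible of it).
Readings, each from a call of its own:
- bot.read_clock(): time.
- bot.read_joint_positions(): joint angles.
- bot.read_joint_vel(): joint speeds.
- bot.read_joint_efforts(): joint torques, N m.
- bot.read_position(): TCP position.
- bot.read_tool_rot(): TCP orientation.
- bot.read_ft_force(): force on the tool from outside, world axes, zero at the start.
- bot.read_moment(): the same for the moment, N m.
- bot.read_gripper_width(): opening from 0.0 (shut) to 1.0 (fully open).
Only numpy, scipy, OpenCV 4.12 (cv2) and the standard library are available. Lean on these libraries where they do the work, as an engineer would, in place of code of your own. Each camera call takes 0.05 s, during which the arm holds its last target.

## Working session

There is one attempt and no reset: what is moved stays moved. The work goes in short steps, each a Python script; the robot and the scene stay as the last script left them, time stands still between calls to the robot, and variables do not carry over. Pictures are saved under pics/ and viewed, and the job is handed in when it is done.

```bash
ls; mkdir -p pics; python3 - <<'E'
from cell import bot
import cv2
for c in ["side","top"]:
    im=bot.camera(c); cv2.imwrite(f"pics/{c}0.png",im[:,:,::-1])
    k=bot.calibration(c); print(c,k["mtx"].round(1).tolist(),k["extrinsics"].round(4).tolist())
    for t in ["boss_centre","pin_hole","index_drive","shaft_tip","pin_mark","beaker","jerry_cap","boom_tip","seat_centre"]:
        try:
            r=bot.search_frame(c,t); print(t,[( [round(v) for v in d["bbox"]],round(d["confidence"],2)) for d in r[:3]])
        except Exception as e: print(t,repr(e))
print(bot.read_clock(),bot.read_tool_rot(),bot.read_ft_force())
E
```

```text
pics
side [[352.9, 0.0, 257.2], [0.0, 352.9, 195.2], [0.0, 0.0, 1.0]] [[0.9649, -0.2627, -0.0073, -0.5608], [-0.1632, -0.5772, -0.8001, 0.2576], [0.206, 0.7732, -0.5998, 0.8861], [0.0, 0.0, 0.0, 1.0]]
boss_centre [([247, 228, 47, 42], 0.9)]
pin_hole [([248, 230, 50, 37], 0.55), ([212, 285, 89, 76], 0.27)]
index_drive [([216, 282, 87, 76], 0.82)]
shaft_tip [([215, 288, 88, 69], 0.91)]
pin_mark [([219, 284, 82, 76], 0.96)]
beaker [([278, 183, 20, 33], 0.76)]
jerry_cap [([173, 267, 24, 25], 0.68)]
boom_tip ValueError('it knows: beaker, boss_centre, index_drive, jerry_cap, pin_hole, pin_mark, seat_centre, shaft_tip')
seat_centre [([213, 283, 90, 74], 0.59)]
top [[424.5, 0.0, 260.8], [0.0, 424.5, 187.6], [0.0, 0.0, 1.0]] [[0.0287, -0.9996, -0.0053, -0.0392], [-0.9844, -0.0273, -0.174, 0.5949], [0.1738, 0.0102, -0.9847, 1.3977], [0.0, 0.0, 0.0, 1.0]]
boss_centre [([236, 166, 36, 37], 0.59)]
pin_hole [([238, 167, 30, 35], 0.87)]
index_drive [([297, 185, 43, 56], 0.62)]
shaft_tip [([294, 186, 45, 54], 0.88)]
pin_mark [([295, 183, 43, 54], 0.91)]
beaker []
jerry_cap [([259, 248, 18, 17], 0.59)]
boom_tip ValueError('it knows: beaker, boss_centre, index_drive, jerry_cap, pin_hole, pin_mark, seat_centre, shaft_tip')
seat_centre [([296, 186, 40, 53], 0.94)]
0.9 [-0.5535793   0.55359796 -0.43992158  0.43994121] [ 0.16440588 -0.88424181  0.07260019]
```

```bash
python3 - <<'E'
import cv2
im=cv2.imread("pics/side0.png"); cv2.imwrite("pics/side0c.png",cv2.resize(im[170:370,160:360],(800,600)[:1]*2 and (600,600),interpolation=cv2.INTER_CUBIC))
im=cv2.imread("pics/top0.png"); cv2.imwrite("pics/top0c.png",cv2.resize(im[150:270,220:360],(700,600),interpolation=cv2.INTER_CUBIC))
E
```

```text
(no output)
```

View pics/side0.png

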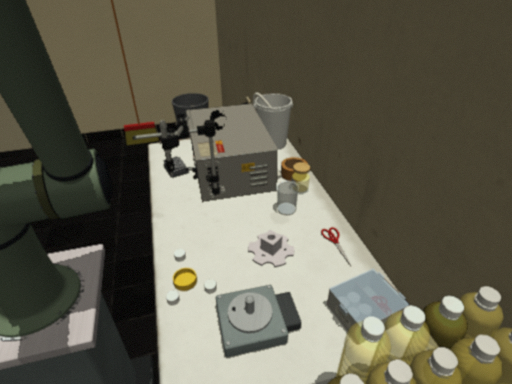

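View pics/top0.png

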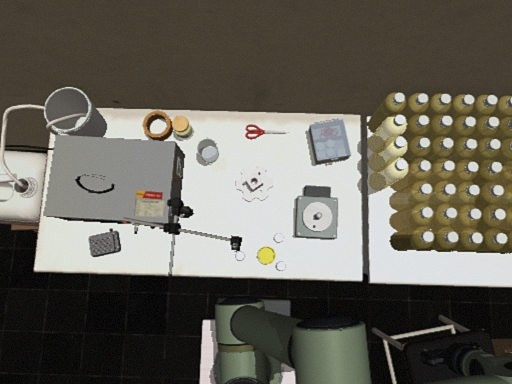

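View pics/side0c.png

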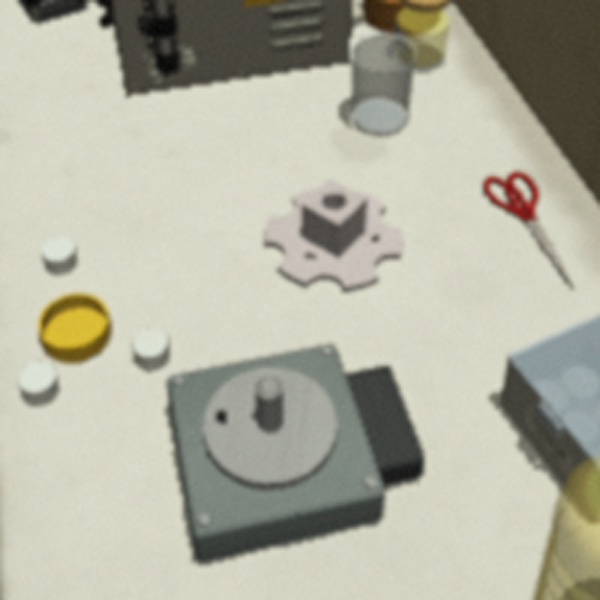

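View pics/top0c.png

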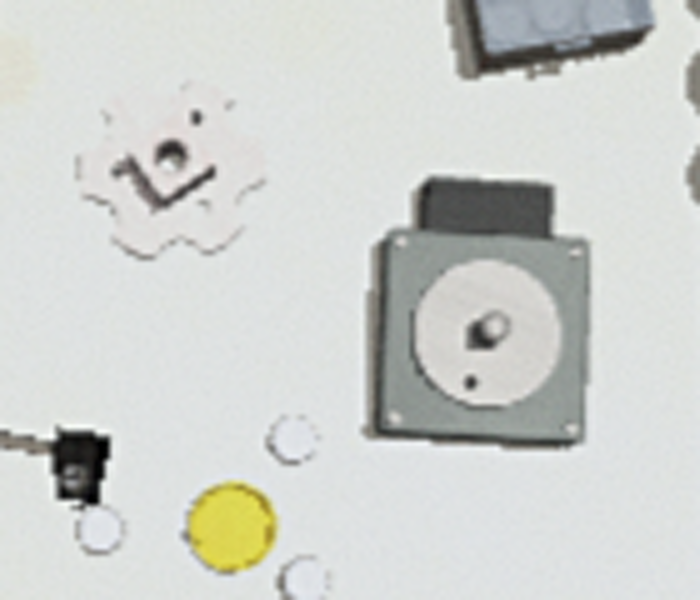

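```bash
cat > h.py <<'E'
from cell import bot
import numpy as np, cv2
def P(c):
    k=bot.calibration(c); return np.array(k["mtx"]),np.array(k["extrinsics"])
def proj(c,p):
    K,E=P(c); q=E[:3,:3]@np.array(p)+E[:3,3]; q=K@q; return q[:2]/q[2]
def plane(c,u,v,z):
    K,E=P(c); R=E[:3,:3]; o=-R.T@E[:3,3]; d=R.T@np.linalg.solve(K,[u,v,1]); return (o+d*(z-o[2])/d[2])[:2]
def rect(im,c,cx,cy,z,half=.08,n=600):
    # rectified view of plane z: world x up, y left
    s=np.array([[cx+half,cy+half],[cx+half,cy-half],[cx-half,cy-half],[cx-half,cy+half]])
    px=np.float32([proj(c,[a,b,z]) for a,b in s])
    M=cv2.getPerspectiveTransform(px,np.float32([[0,0],[n,0],[n,n],[0,n]]))
    return cv2.warpPerspective(im,M,(n,n),flags=cv2.INTER_CUBIC)
E
python3 - <<'E'
from h import *
print("shaft tip top",plane("top",220+496/5,150+324/5,.1),"side",plane("side",160+268/3,170+380/3,.1))
print("pin top",plane("top",314.2,226.4,.065),"side",plane("side",234,308.7,.065))
print("bore top", plane("top",220+171/5,150+155/5,.052),plane("side",160+334/3,170+200/3,.052))
for n in ["side","top"]:
    im=cv2.imread(f"pics/{n}0.png")
    a=rect(im,n,.475,.045,.008,.08); b=a.astype(float); g=b.min(2)
    g=np.clip((g-60)/(245-60),0,1)**(2.5 if n=="top" else 1.)*255
    d=rect(im,n,.40,-.1,.055)
    cv2.imwrite(f"pics/r_{n}.png",np.hstack([cv2.resize(g.astype(np.uint8),(400,400)),cv2.resize(d[:,:,1],(400,400))]))
E
```

```text
shaft tip top [ 0.50261618 -0.21596189] side [ 0.50571509 -0.21574383]
pin top [ 0.46740065 -0.20406021] side [ 0.47097561 -0.21187925]
bore top [0.61816494 0.00075125] [ 0.62203998 -0.00166893]
```

```bash
python3 - <<'E'
from h import *
for n in ["side","top"]:
    im=cv2.imread(f"pics/{n}0.png")
    a=rect(im,n,.62,0,.008,.08); g=a.astype(float).min(2)
    lo,hi=(60,235) if n=="side" else (120,250)
    g=np.clip((g-lo)/(hi-lo),0,1)**(1 if n=="side" else 2)*255
    d=rect(im,n,.504,-.216,.055)
    cv2.imwrite(f"pics/r2_{n}.png",np.hstack([cv2.resize(g.astype(np.uint8),(400,400)),cv2.resize(d[:,:,1],(400,400))]))
E
```

```text
(no output)
```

View pics/r2_side.png

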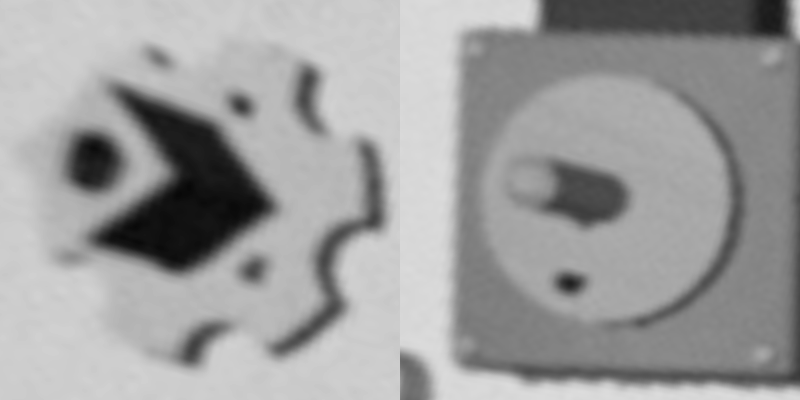

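View pics/r2_top.png

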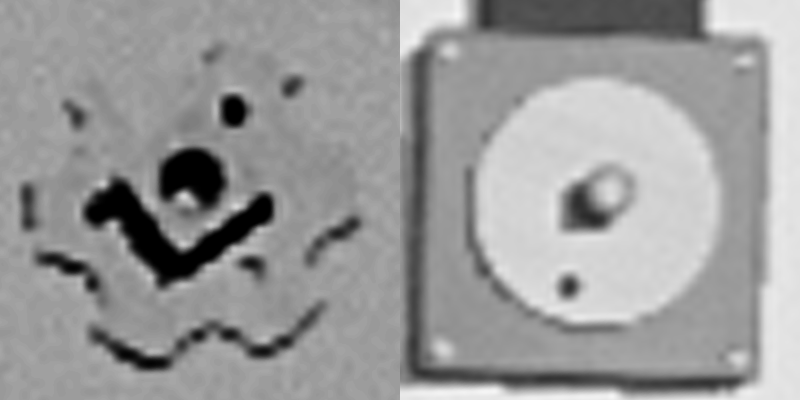

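```bash
cat >> h.py <<'E'
from scipy.spatial.transform import Rotation as R
def quat(th):
    X=[np.cos(th),np.sin(th),0];Z=[-np.sin(th),np.cos(th),0]
    q=R.from_matrix(np.array([X,[0,0,-1],Z]).T).as_quat(); return [q[3],q[0],q[1],q[2]]
def theta(): 
    q=bot.read_tool_rot(); m=R.from_quat([q[1],q[2],q[3],q[0]]).as_matrix(); return np.arctan2(m[1,0],m[0,0])
E
python3 - <<'E'
from h import *
from scipy.optimize import least_squares
print("theta",np.degrees(theta()))
for z in [.27,.3,.33,.38]:
    print(z,"boom end",plane("top",237,242,z), "side boom hook", plane("side",214,190,z),plane("side",218,117,z))
D=[]
for p in [(.62,0,.015),(.62,0,.15),(.5,-.216,.07),(.5,-.216,.2),(.124,-.536,.231),(.4,0,.3)]:
    for t in [35.5,-54.5,125.5,-144.5,-19.5,-109.5,70.5,160.5]:
        j=bot.solve_ik(p,quat(np.radians(t)))
        if j is not None: D.append((p,j))
        if p[2] in(.015,.07): print(p,t,None if j is None else np.round(j,2))
def f(x):
    h,a0,L1,L2a,L2b,T,off=x; o=[]
    for p,j in D:
        r=np.hypot(p[0],p[1]); 
        a=j[1]; b=j[1]-j[2]  # fore pitch below horizontal
        o+= [a0+L1*np.sin(a)+L2a*np.cos(b)+L2b*np.sin(b)-r, h+L1*np.cos(a)-L2a*np.sin(b)+L2b*np.cos(b)-T-p[2]]
    return o
s=least_squares(f,[.3,0,.4,.4,0,.25,0]);print(s.x.round(3),np.abs(s.fun).max())
E
```

```text
theta -76.94763517377753
0.27 boom end [0.39918022 0.03812127] side boom hook [ 0.47196788 -0.04140167] [0.5490604  0.33852863]
0.3 boom end [0.39780634 0.036255  ] side boom hook [ 0.46735316 -0.08298294] [0.53945583 0.27235623]
0.33 boom end [0.39643246 0.03438872] side boom hook [ 0.46273843 -0.1245642 ] [0.52985126 0.20618383]
0.38 boom end [0.39414267 0.03127827] side boom hook [ 0.45504722 -0.19386631] [0.51384364 0.09589649]
(0.62, 0, 0.015) 35.5 [-0.12  0.66 -0.25  0.66  0.    0.83]
(0.62, 0, 0.015) -54.5 [-0.12  0.66 -0.25  0.66  0.    2.4 ]
(0.62, 0, 0.015) 125.5 [-0.12  0.66 -0.25  0.66  0.   -0.74]
(0.62, 0, 0.015) -144.5 [-0.12  0.66 -0.25  0.66  0.   -2.31]
(0.62, 0, 0.015) -19.5 [-0.12  0.66 -0.25  0.66  0.    1.79]
(0.62, 0, 0.015) -109.5 [-0.12  0.66 -0.25  0.66  0.   -2.92]
(0.62, 0, 0.015) 70.5 [-0.12  0.66 -0.25  0.66  0.    0.22]
(0.62, 0, 0.015) 160.5 [-0.12  0.66 -0.25  0.66  0.   -1.35]
(0.5, -0.216, 0.07) 35.5 [-0.54  0.48 -0.42  0.67  0.    0.41]
(0.5, -0.216, 0.07) -54.5 [-0.54  0.48 -0.42  0.67  0.    1.98]
(0.5, -0.216, 0.07) 125.5 [-0.54  0.48 -0.42  0.67  0.   -1.16]
(0.5, -0.216, 0.07) -144.5 [-0.54  0.48 -0.42  0.67  0.   -2.73]
(0.5, -0.216, 0.07) -19.5 [-0.54  0.48 -0.42  0.67  0.    1.37]
(0.5, -0.216, 0.07) -109.5 [-0.54  0.48 -0.42  0.67  0.    2.94]
(0.5, -0.216, 0.07) 70.5 [-0.54  0.48 -0.42  0.67  0.   -0.2 ]
(0.5, -0.216, 0.07) 160.5 [-0.54  0.48 -0.42  0.67  0.   -1.77]
[-0.253  0.006  0.509  0.398  0.072 -0.137  0.   ] 0.0002950657067529172
```

```bash
python3 - <<'E'
from h import *
r=np.radians
bot.move_linear([.3,-.25,.235],speed=.3)
bot.move_pose([.5,-.12,.22],quat(r(125.5)))
bot.move_pose([.620,-.0005,.11],quat(r(125.5)))
print(bot.move_linear([.620,-.0005,.016],speed=.12,until_force=8),bot.read_position())
bot.set_gripper(0.0,20); print("w",bot.read_gripper_width())
bot.set_gripper(1.0)
bot.move_linear([.620,-.0005,.085],speed=.2)
im=bot.camera("side"); cv2.imwrite("pics/side1.png",im[:,:,::-1])
print(bot.read_clock(),bot.read_position(),bot.read_ft_force())
E
```

```text
False [ 0.62070104 -0.00075782  0.01690518]
w 0.5125442923551338
7.9833 [ 6.19445138e-01 -4.24450417e-04  8.44215114e-02] [ 0.08819962  1.00509655 -0.94933211]
```

View pics/side1.png

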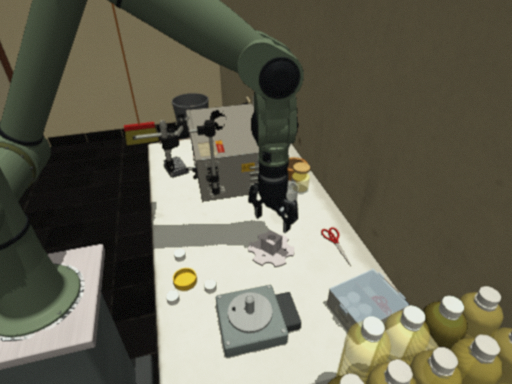

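The picture shows the open gripper above the plate (boss at about (270,241)). The boom is clear, and the drive and cap haven't moved. The first squeeze closed to 43.6 mm, which means it closed on the flats. Next is the second grasp, turned 90°.

```bash
python3 - <<'E'
from h import *
r=np.radians
bot.move_pose([.620,-.0005,.085],quat(r(35.5)))
print(bot.move_linear([.620,-.0005,.016],speed=.12,until_force=8),bot.read_position())
f0=bot.read_ft_force()
bot.set_gripper(0.0,60); print("w",bot.read_gripper_width())
bot.move_linear([.620,-.0005,.20],speed=.15)
print("df",bot.read_ft_force()-f0,np.degrees(theta()))
bot.move_pose([.49,-.2,.20],quat(r(-19.5)))
bot.wait(.2)
print(bot.read_clock(),bot.read_position(),bot.read_gripper_width(),np.degrees(theta()))
for n in ["side","top"]:
    im=bot.camera(n); cv2.imwrite(f"pics/{n}2.png",cv2.resize(im[140:370,150:400,::-1],(750,600) if 0 else (650,598),interpolation=cv2.INTER_CUBIC))
E
```

```text
False [ 6.20463647e-01 -5.31996169e-04  1.64432038e-02]
w 0.50510566667861
df [-0.05522892  1.12297334 -3.38479376] 35.49870684682144
13.0917 [ 0.49081977 -0.1990322   0.19992253] 0.5057327159479118 -19.35383153289295
```

View pics/side2.png

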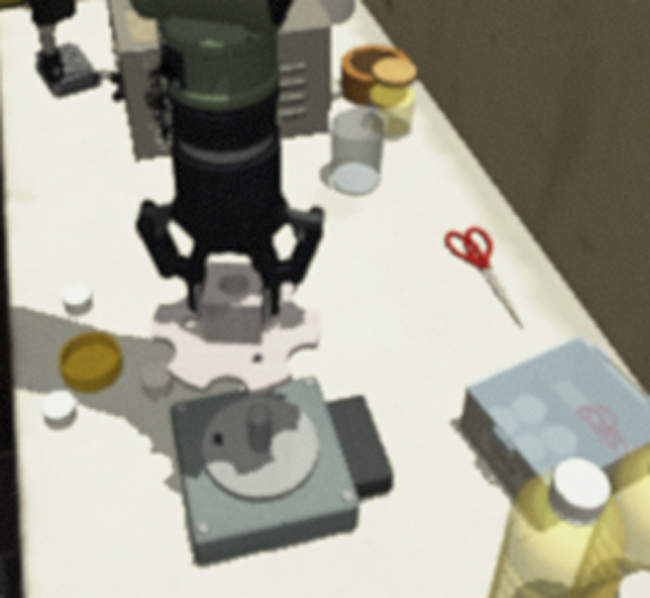

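View pics/top2.png

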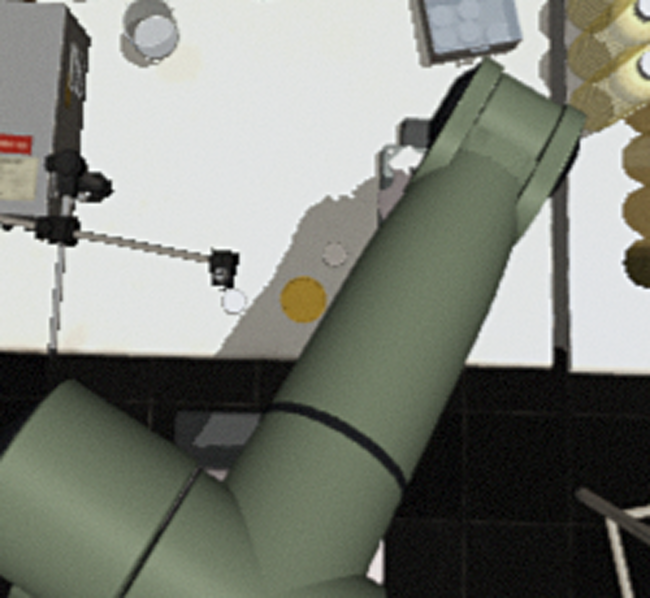

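```bash
python3 - <<'E'
from h import *
print(plane("side",150+234/2.6,140+285/2.6,.236))
print(plane("side",150+260/2.6,140+408/2.6,.1))
print(proj("side",[.504,-.216,.1]),proj("side",[.507,-.216,.1]))
E
```

```text
[ 0.49277599 -0.20414603]
[ 0.50693987 -0.21677791]
[248.59333192 296.93790064] [249.93812868 296.62921579]
```

```bash
python3 - <<'E'
from h import *
x,y=.504,-.2155
bot.move_linear([x,y,.135],speed=.1)
bot.wait(.3); print(bot.read_position(),bot.read_ft_force())
f0=bot.read_ft_force()
h=bot.move_linear([x,y,.106],speed=.025,until_force=5)
bot.wait(.1);print(h,bot.read_position(),bot.read_ft_force()-f0,bot.read_moment(),bot.read_clock())
im=bot.camera("side"); cv2.imwrite(f"pics/side3.png",cv2.resize(im[200:370,180:340,::-1],(565,600),interpolation=cv2.INTER_CUBIC))
E
```

```text
[ 0.50423085 -0.21553411  0.1355255 ] [-0.22999412  1.35872691 -3.15054523]
True [ 0.50357111 -0.21599003  0.11271853] [ 0.74531585 -4.97901855  3.78886754] [-0.61809301 -0.10735377  0.01440238] 15.2583
```

View pics/side3.png

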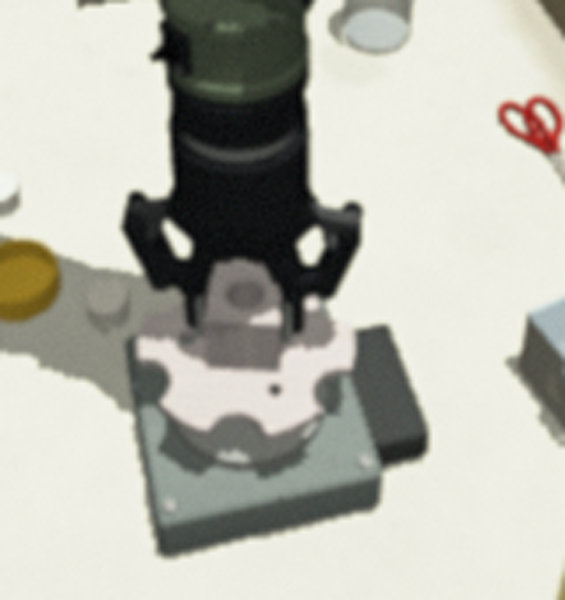

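```bash
cat >> h.py <<'E'
F0=np.array([-.23,1.36,-3.15])
def ff(): return np.array(bot.read_ft_force())-F0
E
python3 - <<'E'
from h import *
x,y,z=.504,-.2155,.1125
for i in range(12):
    f=ff()
    print(i,np.round([x,y,z],4),f.round(1),np.round(bot.read_position(),4))
    l=np.hypot(f[0],f[1])
    if l>1.5:
        s=min(.0002*l,.001)/l; x+=f[0]*s; y+=f[1]*s
        bot.move_linear([x,y,z],speed=.02)
    elif abs(f[2])<4:
        if z<.1: break
        z-=.004
        bot.move_linear([x,y,z],speed=.03,until_force=8)
    else: print("axial"); break
print(bot.read_clock())
E
```

```text
0 [ 0.504  -0.2155  0.1125] [ 0.3 -5.2  4.7] [ 0.5036 -0.216   0.1127]
1 [ 0.5041 -0.2165  0.1125] [ 0.3 -2.4  2.4] [ 0.5035 -0.2164  0.112 ]
2 [ 0.5041 -0.217   0.1125] [-1.5 -2.9 -0. ] [ 0.5035 -0.2166  0.112 ]
3 [ 0.5038 -0.2176  0.1125] [ 0.  -1.9  1.4] [ 0.5038 -0.2172  0.1123]
4 [ 0.5038 -0.2179  0.1125] [-0.1 -0.8  1.3] [ 0.5039 -0.2178  0.1125]
5 [ 0.5038 -0.2179  0.1085] [-0.  -0.4  0.1] [ 0.5038 -0.2179  0.1082]
6 [ 0.5038 -0.2179  0.1045] [-0.4 -1.3  0.6] [ 0.5037 -0.2178  0.1042]
7 [ 0.5038 -0.2179  0.1005] [-0.5 -2.   0. ] [ 0.5037 -0.2178  0.1002]
8 [ 0.5037 -0.2183  0.1005] [-1.4 -0.7  0.7] [ 0.5036 -0.2182  0.1004]
9 [ 0.5034 -0.2185  0.1005] [-0.5  0.1 -0.2] [ 0.5035 -0.2184  0.1005]
10 [ 0.5034 -0.2185  0.0965] [-0.9 -1.  -0.6] [ 0.5033 -0.2185  0.0962]
17.9417
```

```bash
python3 - <<'E'
from h import *
x,y,z=.5033,-.2186,.0965
for i in range(25):
    z-=.003 if z>.0845 else .0015
    h=bot.move_linear([x,y,z],speed=.02,until_force=6)
    f=ff(); p=bot.read_position()
    print(i,np.round([x,y,z],4),h,f.round(1),np.round(p,4),np.round(bot.read_moment(),2))
    l=np.hypot(f[0],f[1])
    if l>1.5:
        s=min(.0002*l,.0006)/l; x+=f[0]*s; y+=f[1]*s
    if f[2]>3.5 or h or z<.0715: break
print(bot.read_clock())
im=bot.camera("side"); cv2.imwrite(f"pics/side4.png",cv2.resize(im[200:370,180:340,::-1],(565,600),interpolation=cv2.INTER_CUBIC))
E
```

```text
0 [ 0.5033 -0.2186  0.0935] False [-0.1 -0.8 -0.4] [ 0.5033 -0.2186  0.0933] [ 0.2   0.15 -0.  ]
1 [ 0.5033 -0.2186  0.0905] False [ 0.2 -1.1  0.1] [ 0.5033 -0.2186  0.0902] [0.26 0.12 0.01]
2 [ 0.5033 -0.2186  0.0875] False [-0.5 -0.8  0. ] [ 0.5033 -0.2185  0.0873] [ 0.33  0.17 -0.01]
3 [ 0.5033 -0.2186  0.0845] False [-0.2 -0.3 -0.8] [ 0.5032 -0.2186  0.0842] [ 0.3   0.16 -0.05]
4 [ 0.5033 -0.2186  0.083 ] False [-1.   0.2  0.2] [ 0.5033 -0.2185  0.0829] [0.3  0.24 0.03]
5 [ 0.5033 -0.2186  0.0815] False [-1.   0.2  0.2] [ 0.5032 -0.2185  0.0814] [ 0.49  0.25 -0.  ]
6 [ 0.5033 -0.2186  0.08  ] False [-1.6 -0.5  0.8] [ 0.5033 -0.2185  0.0799] [ 0.44  0.29 -0.02]
7 [ 0.503  -0.2187  0.0785] False [-0.1  2.6  0.9] [ 0.5031 -0.2186  0.0784] [ 0.55  0.15 -0.01]
8 [ 0.503  -0.2182  0.077 ] False [ 0.5  0.1 -0.7] [ 0.5032 -0.2185  0.0769] [ 0.18  0.04 -0.04]
9 [ 0.503  -0.2182  0.0755] False [-1.3 -0.5  0.2] [ 0.5031 -0.2185  0.0755] [ 0.08  0.07 -0.  ]
10 [ 0.503  -0.2182  0.074 ] False [-1.1 -1.9  0.9] [ 0.5031 -0.2185  0.074 ] [ 0.03  0.04 -0.06]
11 [ 0.5027 -0.2186  0.0725] False [ 0.1 -1.9  0.8] [ 0.5027 -0.2186  0.0724] [ 0.15 -0.01  0.02]
12 [ 0.5028 -0.219   0.071 ] False [-3.1  2.5 10.3] [ 0.5029 -0.2186  0.072 ] [ 0.53  0.43 -0.02]
21.3917
```

View pics/side4.png

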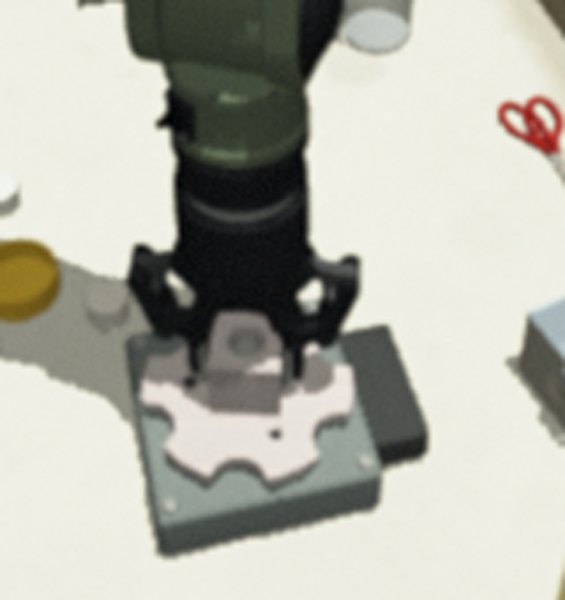

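The picture shows the plate flat on the flange, with the boss top at about (245,340). Contact came only at TCP z = 0.072, which puts the underside at about 0.056. A blocked pin would have stopped it near 0.061 or higher. I'll ease off the force, let go and check.

```bash
python3 - <<'E'
from h import *
p=bot.read_position()
bot.move_linear([.5029,-.2186,.0722],speed=.02); bot.wait(.2)
f=ff(); print(f.round(1), bot.read_position())
bot.set_gripper(1.0); bot.wait(.2)
print(ff().round(1),bot.read_gripper_width())
h=bot.move_linear([.5029,-.2186,.20],speed=.1,until_force=12); print(h,bot.read_position(),ff().round(1))
bot.move_linear([.36,-.25,.28],speed=.2)
bot.goto_joints([-1.4,0.326,-0.193,1.052,0,1.437]) if 0 else None
for n in ["side","top"]:
    im=bot.camera(n); cv2.imwrite(f"pics/{n}5f.png",im[:,:,::-1])
    cv2.imwrite(f"pics/{n}5.png",cv2.resize(im[200:370,180:340,::-1] if n=="side" else im[150:270,220:360,::-1],(600,600),interpolation=cv2.INTER_CUBIC))
print(bot.read_clock())
E
```

```text
[0.4 0.6 2. ] [ 0.50298253 -0.21859187  0.0721302 ]
[ 0.9 -1.7  2.6] 0.9993527992018715
False [ 0.50250783 -0.21836478  0.19929814] [ 0.7 -1.7  2.8]
25.0917
```

View pics/side5.png

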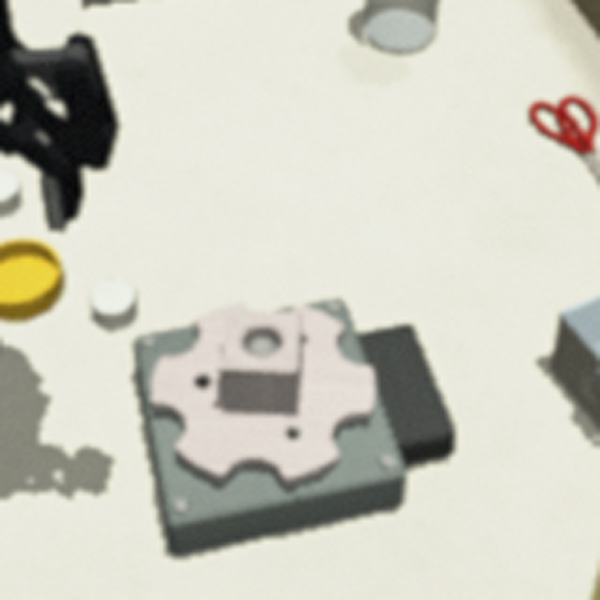

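View pics/top5.png

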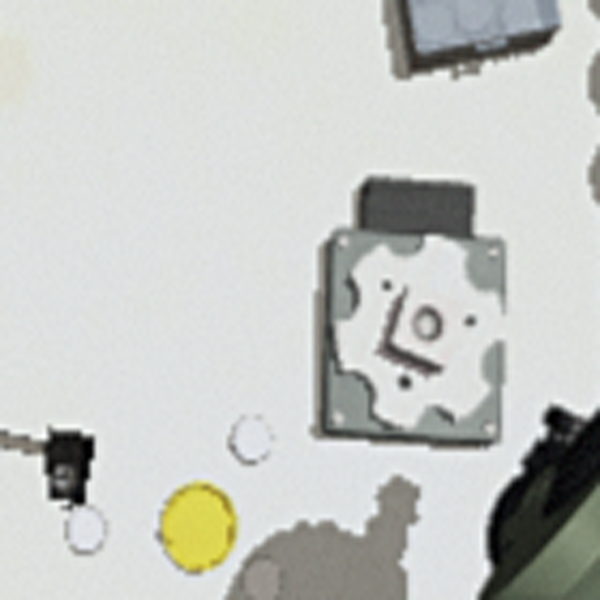

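Both pictures show the plate flat on the seat with the shaft in its bore. In the top view the hole is at (405,382), where the pin stood before. The cap and beaker haven't moved and the gripper is clear, so I'm handing in.

```bash
python3 -c "
from h import *
for n in ['side','top']:
    for t in ['jerry_cap','beaker']:
        print(n,t,[([round(v) for v in d['bbox']],round(d['confidence'],2)) for d in bot.search_frame(n,t)[:1]])
bot.close_job()"
```

```text
side jerry_cap [([176, 266, 21, 24], 0.65)]
side beaker [([278, 180, 21, 33], 0.77)]
top jerry_cap [([257, 244, 19, 22], 0.6)]
top beaker [([196, 139, 22, 22], 0.89)]
the job is handed in; nothing more can be done
```

The index plate is on the drive with its pin hole over the drive pin, lying flat on the seat and let go. The job was handed in at about 25 s of the 72 s allowed.

**How it went:** I squeezed the boss lightly across one pair of flats to centre it, then gripped it across the other pair. I turned the plate to the pin angle measured in the pictures (about 0.34 rad from the drive's front). It touched the shaft's taper at first and I corrected about 3 mm sideways by feel. The hole then met the pin directly, so no turning to and fro was needed.

**Last checks:**
- **Seating:** solid contact came at a tool height that puts the plate's underside at about 56 mm, against the 55 mm seat. A pin that had missed the hole would have held it near 61 mm or more.
- **Force:** the most I read was about 10 N upwards, at that final contact. Force was only read between moves, so a brief higher peak could have been missed.
- **Pictures:** the top view shows the hole where the pin stood, and both views show the shaft in the bore and the gripper clear.
- **Beaker and cap:** both look unmoved by eye. The cap and the side-view beaker were detected within about 4 pixels of where they were at the start. The first top picture had no beaker detection to compare with.

**Not confirmed or disagreeing:** I could not measure the plate's final height or tilt directly. The two cameras disagreed by a few millimetres on the drive's position, which the correction by feel made up for.

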